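# Gauge the strip jig's gap

### The arm

A 6-joint arm with a two-finger parallel gripper is mounted at the origin on the work surface. World frame = base frame: x ahead of the robot, y to its left, z up, the work surface at z = 0. Lengths are in m, angles in rad, forces in N, time in s.
With the tool pointing down it reaches from about 0.375 to 0.9 m from the base axis. Payload 3.1 kg.
Tool frame: the origin (TCP) lies on the centre line of the jaws, within the pads' length; the fingertips stand 25 mm ahead of it and the grasp point (between the pads) lies 6 mm ahead of it (manip.tips_ahead is the distance from the TCP to the fingertips, in m); z points along the fingers, y is the direction in which the jaws open and shut (so a half turn about z gives the same grasp; the last joint's range is limited). The gripper opens to 85 mm and grips with 20 to 120 N. Pads are 22 mm wide; open, the fingers measure 114 mm over their backs; the gripper's body (76 mm by 85 mm) begins 54 mm behind the grasp point. The pads swing forward as they close: fully open they stand 13 mm farther back than shut.
Start: joints at [-1.296, 0.527, 1.433, -0, 1.181, -0.178], TCP at [0.274, -0.562, 0.256] pointing down, gripper open.
Joint ranges: [-3.08, 3.08], [-0.75, 2.2], [0.22, 2.44], [-1.43, 4.57], [0, 2.65], [-2.85, 2.85]. Speed limits (rad/s): [2.79, 2.79, 3.14, 3.14, 3.14, 3.14].

### API

Orientations are given as a unit quaternion [x, y, z, w].
In Python, from station import manip gives the robot as it stands.
- The arm moves only by the tool play_rows, never from a script. Its argument "steps" is a list that holds one entry, the list of rows, each a list of 6 numbers: the shift along the tool's x, y, z in m, then the turn, a rotation vector about the tool's x, y, z in degrees. In form: [[[x, y, z, rx, ry, rz], ...]]. A call has 1 to 10 rows; each row shifts and turns the commanded pose from where the row before left it, along the tool's axes as they then stand; what a row does not reach is not made up. A row lasts 1/8 s, in which the tool goes at most 62.5 mm and 10.7 degrees, less where a joint would pass 70% of its speed; a pose out of reach is approached as far as the arm can. A call is refused whole if a number of a shift passes 0.0625 or a number of a turn 10.7, either way. A call with a gripper value outside its range is refused whole. "fingers" is the opening, from 0 (shut) to 1 (fully open), set as the call begins (left out, the last holds). The fingers move at their own pace and stop on an object; "squeeze" is the grip in N (left out, the last holds). Time passes only in rows, so rows that do not move let the fingers close. It gives the time, the measured TCP pose, the force and the opening at its end, in the units of the state.
- manip.sense(): the state, without advancing time (a new reading comes with each control period).
- manip.snapshot(name): name is "scene" or "top" or "wrist"; returns a dict with "img" (384x512x3 uint8, red, green, blue), "K" (3x3 intrinsics, pixels), "world_from_camera" (4x4, takes a point from camera to world coordinates). Camera axes: x right, y down, z forward; pixel columns grow to the right and rows downward; lengths in m; the calibration is good to about 2 mm. A picture is of the moment at which its call begins. There is no depth.
- manip.sign_off(): hands the job in, once; it reports no verdict.
Trained networks look in a picture, given as the dict that the camera call returned (one of the last four; its "shot" number tells which), for a name from the list of things; names that differ only in an ending like _2 or _b are one class to them, and where a whole thing is asked for, a point or a joint stands for the part that bears it (a point fixed in the world has none). Each returns a list of dicts, best first, with "score" (0 to 1); they miss things now and then, are a little off and sometimes report something else, mostly with a low value. They report only what shows in the picture. A call takes as long as a camera call.
- manip.regions_of(label, picture): "pixels" (384x512 bool, what is visible of it) and "rect" ([left, top, right, bottom] in pixels, round what is visible of it).
- manip.pinpoint(label, picture): "point" ([column, row] in pixels: a listed point, or the origin of a listed thing).
The state is a dict: "t": time; "q": joint angles; "qd": joint speeds; "tau": joint torques, N m; "tcp_pos": TCP position; "tool_rot": TCP orientation; "force": force on the tool from outside, world axes, zero at the start; "ft_torque": the same for the moment, N m; "finger_gap": opening from 0.0 (shut) to 1.0 (fully open).
Only numpy, scipy, OpenCV 4.12 (cv2) and the standard library are available. Lean on these libraries where they do the work, as an engineer would, in place of code of your own. Each camera call takes 0.05 s, during which the arm holds its last target.

### The job

A tiler's strip jig has its fence locked at an unknown setting, and the thinnest of three wooden gauge blocks stands in the gap between fence and stop rail, clearly too loose. Find the thickest of the three blocks that still goes in, and leave that one standing fully down in the gap, resting on the jig's board, and the other two standing upright on the bench, off the jig. Do not knock any gauge block over.

Things in the scene. Friction and masses are not known exactly. Their poses are not given: they have to be found in the camera images.
- jig: Fixed strip jig: plywood board 200 mm (x) by 240 mm (y), 12 mm thick, with a fixed aluminium stop rail 200 mm long (y), 40 mm deep, 28 mm high (top 40 mm above the bench). Origin: centre of the board's underside. The stop rail's inner face is at x = +45 mm and faces -x, to the fence. Both rails' inner top edges are rounded by 6 mm.
- fence: Aluminium fence rail on the jig, locked: same size as the stop rail and parallel to it, on the robot's side; a black knob 12 mm high 85 mm to each side of its middle. Origin: centre of its underside, on the board; axes as the jig's. Inner face 20 mm towards +x, so gap = 25 mm - (fence x in the jig frame): either 37 to 39 mm or 51 to 53 mm.
- thin: Thinnest gauge block, plain wood, 18 mm thick, 60 mm long, 32 mm high; starts standing in the gap on the jig's board. On it a central handle 16 mm (x) by 36 mm (y), 45 mm tall, alike on all three; 77 mm high in all. Origin: centre of its underside; x across its thickness, y along its length, z up.
- middle: Middle gauge block, plain wood, 32 mm thick, 60 mm long, 32 mm high; starts on the bench to the left of the jig. On it a central handle 16 mm (x) by 36 mm (y), 45 mm tall, alike on all three; 77 mm high in all. Origin: centre of its underside; x across its thickness, y along its length, z up.
- thick: Thickest gauge block, plain wood, 46 mm thick, 60 mm long, 32 mm high; starts on the bench to the left of the jig. The bench round x 0.47, y 0.36 m is free. On it a central handle 16 mm (x) by 36 mm (y), 45 mm tall, alike on all three; 77 mm high in all. Origin: centre of its underside; x across its thickness, y along its length, z up.

How it is judged:
At the end, for the whole second after the job is handed in: The thickest block that fits is in the gap, its middle within 85 mm of the rails' middle, along the gap within 17 deg, upright within 11 deg, underside within 5 mm above the board's top; the other two stand on the bench (under 6 mm above it, within 8 deg of upright); all at rest (linear speed of each of thin, middle, thick below 0.03 m/s and height (world z) of thin below 0.006 m and angle between thin's own z axis and vertical below 0.15 rad and ((x of fence in the frame of jig above -0.02 m and height (world z) of middle between 0.007 and 0.017 m and angle between middle's own z axis and vertical below 0.2 rad and x of middle in the frame of jig between -0.01 and 0.045 m and y of middle in the frame of jig between -0.085 and 0.085 m and angle between the x axis of middle and the x axis of jig, either way round below 0.3 rad and height (world z) of thick below 0.006 m and angle between thick's own z axis and vertical below 0.15 rad) or (x of fence in the frame of jig below -0.02 m and height (world z) of thick between 0.007 and 0.017 m and angle between thick's own z axis and vertical below 0.2 rad and x of thick in the frame of jig between -0.01 and 0.045 m and y of thick in the frame of jig between -0.085 and 0.085 m and angle between the x axis of thick and the x axis of jig, either way round below 0.3 rad and height (world z) of middle below 0.006 m and angle between middle's own z axis and vertical below 0.15 rad))); the robot touches nothing.
It fails at once if a gauge block is knocked over (tilted more than 60 degrees) (angle between any of thin, middle, thick's own z axis and vertical above 1.05 rad).
It also fails if it takes over 64 s, if anything falls off the work surface, if the arm or the gripper's body presses on something with over 40 N, if the wrist force passes 120 N, or if a joint passes its speed limit or range.

## Working session

There is one attempt and no reset: what is moved stays moved. The work goes in short steps, Python scripts to look and compute and a tool call to move; the robot and the scene stay as the last step left them, time stands still between calls to the robot, and variables do not carry over. Pictures are saved under pics/ and viewed, and the job is handed in when it is done.

Besides the shell and the picture viewer there is one more tool, called after ">>>" as name(argument=value, ...), one argument or row to a line, values as JSON. play_rows: Moves the arm, as the interface text tells. Its arguments: {"type":"object","properties":{"steps":{"type":"array"},"fingers":{"type":"number"},"squeeze":{"type":"number"}},"required":["steps"]}

```bash
mkdir -p pics; ls
cat > h.py <<'E'
import numpy as np,cv2
from station import manip
def save(n,p): cv2.imwrite('pics/'+n+'.png',cv2.cvtColor(p['img'],cv2.COLOR_RGB2BGR))
def ray(p,uv,z):
    K=p['K'];T=p['world_from_camera']
    d=T[:3,:3]@np.linalg.solve(K,np.array([uv[0],uv[1],1.]));o=T[:3,3]
    return o+d*(z-o[2])/d[2]
def proj(p,X):
    T=np.linalg.inv(p['world_from_camera']);c=T[:3,:3]@np.array(X)+T[:3,3];u=p['K']@c;return u[:2]/u[2]
E
python3 - <<'E'
from h import *
s=manip.sense();print(s['t'],s['tcp_pos'],s['tool_rot'],s['finger_gap'])
for n in('scene','top'):
    p=manip.snapshot(n);save(n+'0',p);print(n,p['world_from_camera'].round(3).tolist(),p['K'].tolist())
    for l in('jig','fence','thin','middle','thick'):
        print(l,[(np.round(d['point']).tolist(),round(d['score'],2)) for d in manip.pinpoint(l,p)],[(np.round(d['rect']).tolist(),round(d['score'],2)) for d in manip.regions_of(l,p)])
print(manip.sense()['t'])
E
```

```text
pics
0.0 [ 0.27381719 -0.56106513  0.25534218] [ 9.74365926e-01  2.24966340e-01 -6.35145359e-05 -1.08805949e-03] 0.9969449810153399
scene [[-0.37, 0.77, -0.52, 0.947], [0.929, 0.315, -0.195, 0.251], [0.013, -0.555, -0.832, 0.724], [0.0, 0.0, 0.0, 1.0]] [[448.3263649044046, 0.0, 259.23848164942933], [0.0, 448.3263649044046, 193.03490278710535], [0.0, 0.0, 1.0]]
jig [([143.0, 165.0], 0.83), ([152.0, 177.0], 0.39)] [([62.0, 112.0, 217.0, 224.0], 0.93)]
fence [([147.0, 153.0], 0.77)] [([99.0, 127.0, 202.0, 174.0], 0.65)]
thin [([155.0, 175.0], 0.83)] [([133.0, 148.0, 167.0, 181.0], 0.6), ([311.0, 158.0, 347.0, 200.0], 0.18)]
middle [([325.0, 184.0], 0.68)] [([311.0, 159.0, 347.0, 198.0], 0.66)]
thick [([330.0, 259.0], 0.63)] [([309.0, 235.0, 349.0, 271.0], 0.9)]
top [[0.028, -0.989, 0.143, 0.431], [-0.998, -0.021, 0.052, 0.057], [-0.048, -0.145, -0.988, 0.677], [0.0, 0.0, 0.0, 1.0]] [[372.01035401167474, 0.0, 259.41567731077174], [0.0, 372.01035401167474, 189.9637155588978], [0.0, 0.0, 1.0]]
jig [([397.0, 200.0], 0.9), ([404.0, 210.0], 0.57)] [([328.0, 142.0, 474.0, 256.0], 0.74)]
fence [([402.0, 211.0], 0.62)] [([343.0, 195.0, 469.0, 224.0], 0.57)]
thin [([382.0, 183.0], 0.73)] [([179.0, 231.0, 214.0, 252.0], 0.31)]
middle [([198.0, 241.0], 0.71)] [([178.0, 232.0, 217.0, 252.0], 0.83)]
thick [([183.0, 166.0], 0.85)] [([157.0, 146.0, 200.0, 182.0], 0.82)]
1.1
```

Run:
```python
import cv2,numpy as np
a=cv2.imread('pics/scene0.png');b=cv2.imread('pics/top0.png')
cv2.imwrite('pics/s2.png',cv2.resize(a[100:290,50:370],None,fx=2.5,fy=2.5,interpolation=2))
cv2.imwrite('pics/t2.png',cv2.resize(b[120:280,310:500],None,fx=4,fy=3.75,interpolation=2))
cv2.imwrite('pics/t3.png',cv2.resize(b[120:280,130:290],None,fx=3.75,fy=3.75,interpolation=2))
```

```text
(no output)
```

View pics/s2.png

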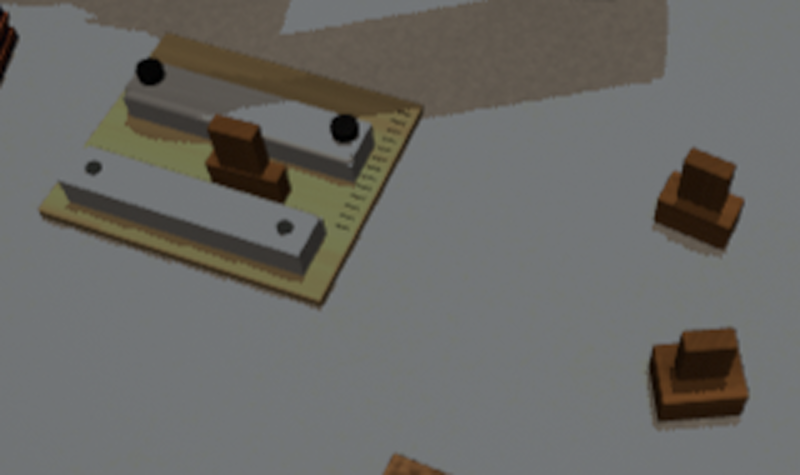

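View pics/t2.png

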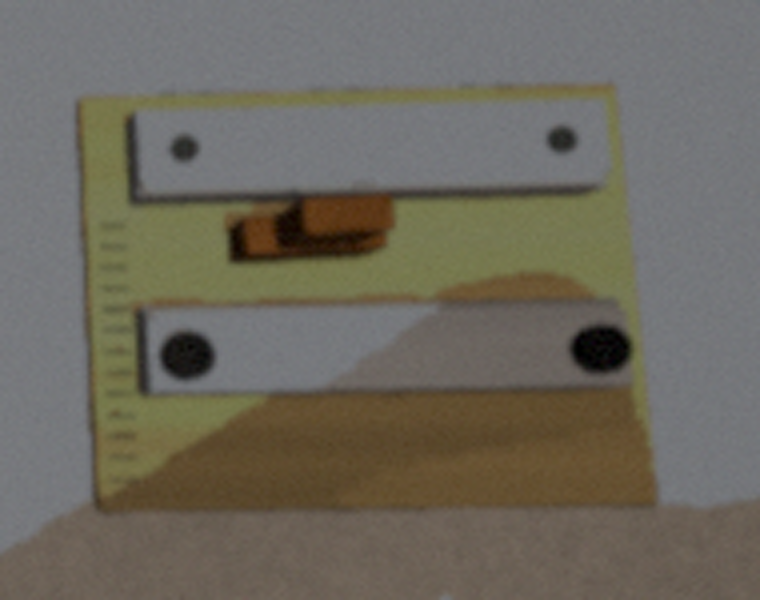

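View pics/t3.png

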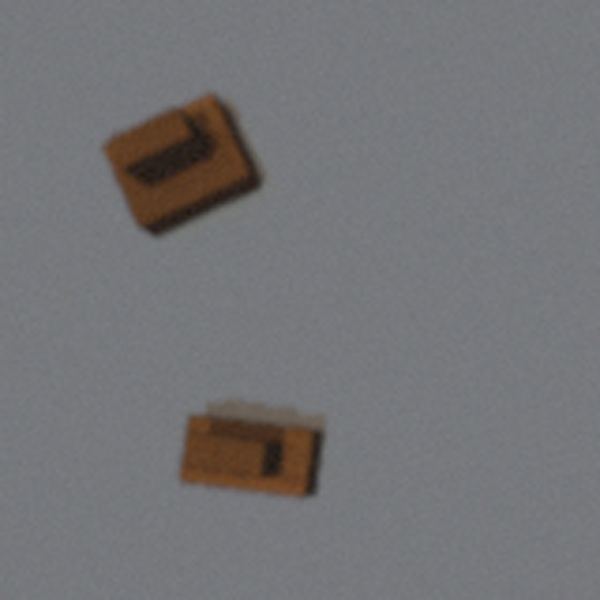

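```bash
cat > m.py <<'E'
from h import *
p=np.load('p.npy',allow_pickle=True).item()
E
python3 - <<'E'
from h import *
p=manip.snapshot('top');np.save('p.npy',p,allow_pickle=True)
f=lambda x,y,z:ray(p,(310+x/4,120+y/3.75),z).round(4)
print('board corners',[f(x,y,.012).tolist() for x,y in((80,98),(615,85),(98,505),(655,505))])
print('stop',[f(x,y,.04).tolist() for x,y in((135,112),(135,190),(600,105),(600,183))])
print('screws',[f(x,y,.04).tolist() for x,y in((185,148),(562,139))])
print('fence',[f(x,y,.04).tolist() for x,y in((148,309),(148,392),(620,300),(620,388))])
print('knob',[f(x,y,.052).tolist() for x,y in((188,356),(602,348))])
print('thin handle top (0.089)',[f(x,y,.089).tolist() for x,y in((305,196),(393,196),(393,230),(305,234))])
print('thin body top .044',[f(x,y,.044).tolist() for x,y in((245,218),(245,252),(385,250))])
g=lambda x,y,z:ray(p,(130+x/3.75,120+y/3.75),z).round(4)
print('mid body top',[g(x,y,.032).tolist() for x,y in((190,415),(315,430),(307,492),(182,481))])
print('thick body top',[g(x,y,.032).tolist() for x,y in((105,147),(215,97),(255,182),(152,232))])
for n,(a,zz) in dict(thin=((382,183),.012),middle=((198,241),0),thick=((183,166),0)).items(): print(n,ray(p,a,zz).round(4))
q=manip.snapshot('scene');np.save('q.npy',q,allow_pickle=True)
for n,(a,zz) in dict(thin=((155,175),.012),middle=((325,184),0),thick=((330,259),0),jig=((143,165),0),fence=((147,153),.012)).items(): print(n,ray(q,a,zz).round(4))
E
```

```text
board corners [[0.6107, -0.0343, 0.012], [0.6208, -0.2723, 0.012], [0.4158, -0.0423, 0.012], [0.4228, -0.2793, 0.012]]
stop [[0.5968, -0.0542, 0.04], [0.5599, -0.0541, 0.04], [0.6032, -0.2517, 0.04], [0.5668, -0.25, 0.04]]
screws [[0.5801, -0.0756, 0.04], [0.587, -0.2351, 0.04]]
fence [[0.5049, -0.0593, 0.04], [0.4673, -0.0591, 0.04], [0.5135, -0.2556, 0.04], [0.4741, -0.2536, 0.04]]
knob [[0.483, -0.0735, 0.052], [0.4906, -0.2415, 0.052]]
thin handle top (0.089) [[0.5487, -0.1121, 0.089], [0.5493, -0.1464, 0.089], [0.5348, -0.1459, 0.089], [0.5324, -0.1118, 0.089]]
thin body top .044 [[0.547, -0.0997, 0.044], [0.5314, -0.0995, 0.044], [0.5335, -0.1579, 0.044]]
mid body top [[0.4497, 0.2267, 0.032], [0.4443, 0.1678, 0.032], [0.416, 0.1702, 0.032], [0.4193, 0.2286, 0.032]]
thick body top [[0.5764, 0.2755, 0.032], [0.6019, 0.2235, 0.032], [0.5606, 0.202, 0.032], [0.5355, 0.2501, 0.032]]
thin [ 0.5445 -0.1265  0.012 ]
middle [0.4328 0.2021 0.    ]
thick [0.5714 0.2378 0.    ]
thin [ 0.5393 -0.1196  0.012 ]
middle [0.4252 0.1939 0.    ]
thick [0.5773 0.2498 0.    ]
jig [ 0.5197 -0.1604 -0.    ]
fence [ 0.4971 -0.1614  0.012 ]
```

```bash
cat > ov.py <<'E'
from h import *
def box(c,yaw,dx,dy,z0,z1):
    R=np.array([[np.cos(yaw),-np.sin(yaw)],[np.sin(yaw),np.cos(yaw)]])
    return [[*(np.array(c)+R@[sx*dx/2,sy*dy/2]),z] for z in(z0,z1) for sx,sy in((1,1),(1,-1),(-1,-1),(-1,1))]
def draw(im,p,P,s,col):
    u=[tuple(np.round((np.array(proj(p,X))*s+s/2-.5)*8).astype(int).tolist()) for X in P]
    for i in range(4):
        for a,b in((i,(i+1)%4),(4+i,4+(i+1)%4),(i,4+i)): cv2.line(im,u[a],u[b],col,1,cv2.LINE_AA,3)
def block(im,p,c,yaw,t,z,s,col):
    draw(im,p,box(c,yaw,t,.06,z,z+.032),s,col);draw(im,p,box(c,yaw,.016,.036,z+.032,z+.077),s,col)
def jig(im,p,c,yaw,fx,s,col):
    a=np.array([np.cos(yaw),np.sin(yaw)]);c=np.array(c)
    draw(im,p,box(c,yaw,.2,.24,0,.012),s,col)
    for x in(.065,fx): draw(im,p,box(c+a*x,yaw,.04,.2,.012,.04),s,col)
def render(p,name,crop,blocks,jg=None,s=4):
    im=cv2.resize(cv2.cvtColor(p['img'],cv2.COLOR_RGB2BGR),None,fx=s,fy=s,interpolation=2)
    for b in blocks: block(im,p,*b,s,(255,255,0))
    if jg: jig(im,p,*jg,s,(0,255,0))
    l,t,r,b=[k*s for k in crop];cv2.imwrite('pics/'+name+'.png',im[t:b,l:r])
E
python3 - <<'E'
from ov import *
p=np.load('p.npy',allow_pickle=True).item();q=np.load('q.npy',allow_pickle=True).item()
B=[((.5405,-.129),.0436,.018,.012),((.569,.238),np.radians(26),.046,0),((.433,.199),np.radians(-4),.032,0)]
J=((.5185,-.157),.0436,-.0275)
render(p,'o1',(320,130,490,260),B,J);render(p,'o2',(140,140,230,260),B,J,5)
render(q,'o3',(50,100,230,230),B,J);render(q,'o4',(290,145,370,285),B,J)
a=cv2.imread('pics/o2.png');b=cv2.imread('pics/o4.png');h=600
cv2.imwrite('pics/o5.png',np.hstack([cv2.resize(a,(400,533)),cv2.resize(b,(305,533))]))
E
```

```text
(no output)
```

View pics/o1.png

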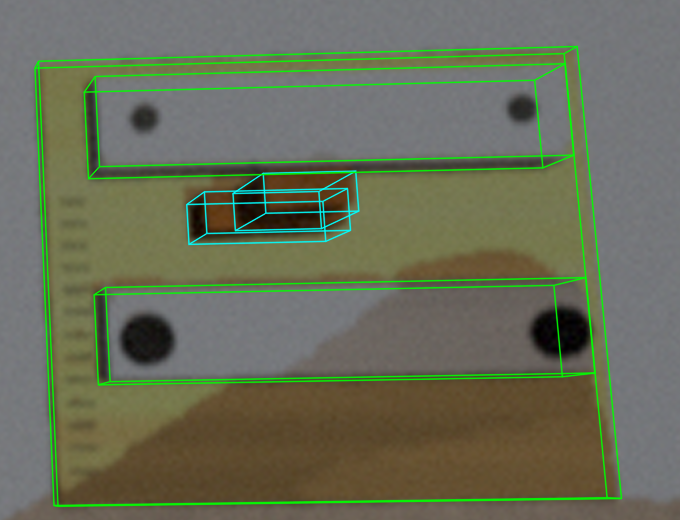

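View pics/o3.png

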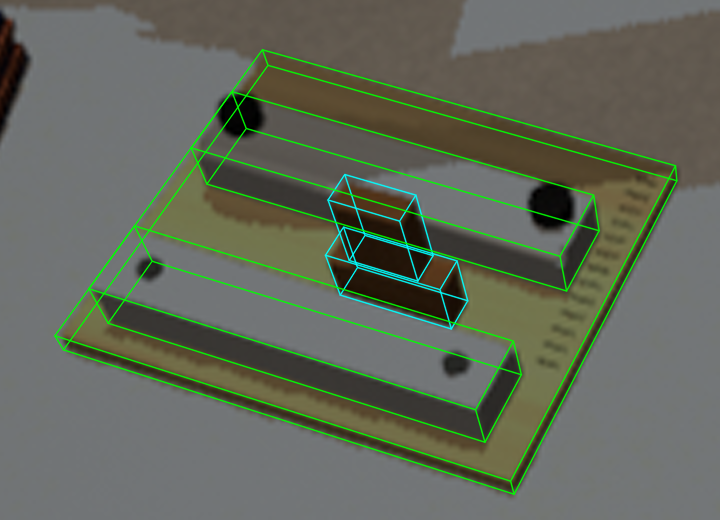

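View pics/o5.png

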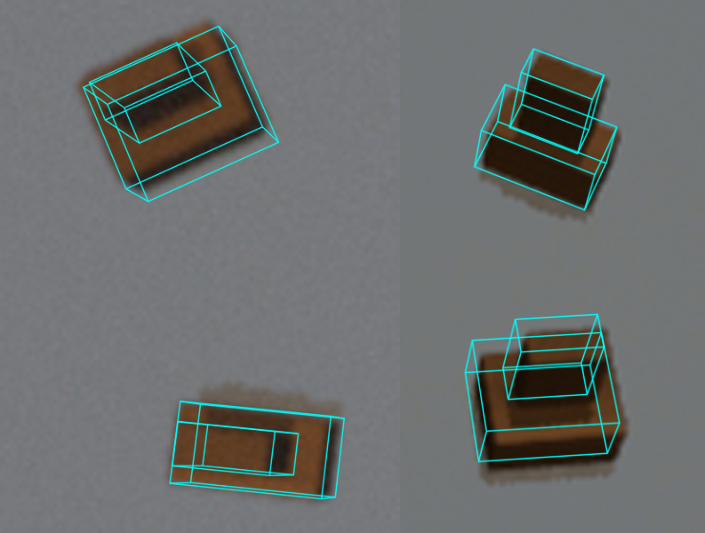

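```bash
cat > fit.py <<'E'
from ov import *
from scipy.optimize import minimize
def sil(p,c,yaw,t,z,s=4):
    m=np.zeros((384*s,512*s),np.uint8)
    for P in(box(c,yaw,t,.06,z,z+.032),box(c,yaw,.016,.036,z+.032,z+.077)):
        u=np.array([(proj(p,X)+.5)*s for X in P]).astype(np.float32);cv2.fillConvexPoly(m,cv2.convexHull(u).astype(np.int32),1)
    return cv2.resize(m.astype(np.float32),(512,384),interpolation=cv2.INTER_AREA)
def wood(p,near,r=35):
    i=p['img'].astype(int);h=cv2.cvtColor(p['img'],cv2.COLOR_RGB2HSV)
    m=((i[...,0]-i[...,2])>18)&(h[...,1]>120)
    k=np.zeros(m.shape,bool);x,y=map(int,near);k[max(0,y-r):y+r,max(0,x-r):x+r]=1
    return (m&k).astype(np.float32)
def fit(ps,c,yaw,t,z):
    M=[cv2.GaussianBlur(wood(p,proj(p,[*c,z+.03])),(0,0),1) for p in ps]
    f=lambda v:sum(((cv2.GaussianBlur(sil(p,v[:2]/1000,v[2]/40,t,z),(0,0),1)-m)**2).sum() for p,m in zip(ps,M))
    x0=np.array([c[0]*1000,c[1]*1000,yaw*40])
    r=minimize(f,x0,method='Nelder-Mead',options=dict(initial_simplex=x0+np.array([[0,0,0],[6,0,0],[0,6,0],[0,0,5]]),maxiter=120))
    return r.x[0]/1000,r.x[1]/1000,np.degrees(r.x[2]/40),r.fun,f(x0),[m.sum() for m in M]
E
python3 - <<'E'
from fit import *
p=np.load('p.npy',allow_pickle=True).item();q=np.load('q.npy',allow_pickle=True).item()
for ps in([p,q],[p],[q]):
  for b in [((.573,.239),np.radians(26),.046,0),((.433,.199),np.radians(-4),.032,0)]: print(np.round(fit(ps,*b)[:5],4))
s=manip.sense();print(s['t'],s['q'])
E
```

```text
[5.732000e-01 2.432000e-01 2.661890e+01 2.864388e+02 3.999493e+02]
[  0.4327   0.202   -3.2623 121.5929 154.944 ]
[5.734000e-01 2.427000e-01 2.433200e+01 2.225830e+02 2.594526e+02]
[ 0.4326  0.202  -4.9067 78.6098 89.2711]
[  0.5729   0.2434  27.0632  58.4009 140.4967]
[ 0.433   0.2017 -1.4685 38.6608 65.6729]
1.2 [-1.29548047e+00  5.27508427e-01  1.43268671e+00  8.97906834e-06
  1.18138614e+00 -1.78500920e-01]
```

```bash
cat > plan.py <<'E'
from h import *
import sys,json
from scipy.spatial.transform import Rotation as Ro
# usage: plan.py "x,y,z,phi_deg,n" ... ; phi= heading of tool x
def show():
    s=manip.sense();R=Ro.from_quat(s['tool_rot']).as_matrix()
    print('t',round(s['t'],2),'pos',np.round(s['tcp_pos'],4),'phi',round(np.degrees(np.arctan2(R[1,0],R[0,0])),2),'tilt',round(np.degrees(np.arccos(-R[2,2])),2),'gap',round(s['finger_gap'],3),'F',np.round(s['force'],1))
    return s,R
if __name__=='__main__':
    s,R=show();pos=np.array(s['tcp_pos']);rows=[];cum=R.copy()
    for w in sys.argv[1:]:
        x,y,z,ph,n=map(float,w.split(','));n=int(n)
        c=np.radians(ph);T=np.array([[np.cos(c),np.sin(c),0],[np.sin(c),-np.cos(c),0],[0,0,-1]])
        for i in range(n,0,-1):
            d=cum.T@((np.array([x,y,z])-pos)/i);d=np.round(d,4)
            rv=np.round(np.degrees(Ro.from_matrix(cum.T@T).as_rotvec())/i,1)+0.
            rows.append([*d.tolist(),*rv.tolist()]);pos=pos+cum@d;cum=cum@Ro.from_rotvec(np.radians(rv)).as_matrix()
    for i in range(0,len(rows),10): print(json.dumps([rows[i:i+10]]))
E
python3 plan.py .541,-.127,.16,92.5,10 .541,-.127,.074,92.5,4
```

```text
t 1.2 pos [ 0.274  -0.5617  0.2563] phi 26.0 tilt 0.0 gap 1.005 F [ 0.1  1.5 -0.3]
[[[0.0431, -0.0274, 0.0096, 0.0, 0.0, -6.6], [0.0459, -0.0222, 0.0096, 0.0, 0.0, -6.7], [0.0482, -0.0167, 0.0096, 0.0, 0.0, -6.6], [0.0498, -0.0111, 0.0096, 0.0, 0.0, -6.7], [0.0507, -0.0052, 0.0097, 0.0, 0.0, -6.6], [0.051, 0.0007, 0.0096, 0.0, 0.0, -6.7], [0.0506, 0.0066, 0.0097, 0.0, 0.0, -6.6], [0.0495, 0.0124, 0.0096, 0.0, 0.0, -6.7], [0.0477, 0.0181, 0.0097, 0.0, 0.0, -6.6], [0.0453, 0.0234, 0.0096, 0.0, 0.0, -6.7]]]
[[[0.0, -0.0, 0.0215, 0.0, 0.0, 0.0], [0.0, -0.0, 0.0215, 0.0, 0.0, 0.0], [0.0, -0.0, 0.0215, 0.0, 0.0, 0.0], [0.0, -0.0, 0.0215, 0.0, 0.0, 0.0]]]
```

>>> play_rows(
  steps=[
    [[0.043, -0.0275, 0.0095, 0, 0, -6.6], [0.046, -0.022, 0.0095, 0, 0, -6.7], [0.048, -0.0165, 0.0095, 0, 0, -6.6], [0.05, -0.011, 0.0095, 0, 0, -6.7], [0.0505, -0.005, 0.0095, 0, 0, -6.6], [0.051, 0.0005, 0.0095, 0, 0, -6.7], [0.0505, 0.0065, 0.0095, 0, 0, -6.6], [0.0495, 0.0125, 0.0095, 0, 0, -6.7], [0.0475, 0.018, 0.0095, 0, 0, -6.6], [0.045, 0.0235, 0.0095, 0, 0, -6.7]],
  ],
  fingers=0.7,
)

```text
t: 2.45
tcp_pos: [0.5421, -0.1267, 0.1612]
tool_rot: [0.69, 0.724, 0.0, 0.0]
force: [-0.1, -0.8, -1.1]
finger_gap: 0.699
```

```bash
python3 - <<'E'
from ov import *
from plan import show
show()
w=manip.snapshot('wrist');J=((.5185,-.157),.0436,-.0275)
B=[((.5415,-.127),.0436,.018,.012)]
render(w,'w1',(0,0,512,384),B,J,1)
s,R=show()
E
python3 plan.py .541,-.127,.074,92.5,4
```

```text
t 2.45 pos [ 0.5421 -0.1267  0.1612] phi 92.72 tilt 0.05 gap 0.699 F [-0.1 -0.8 -1.1]
t 2.5 pos [ 0.5439 -0.1215  0.1602] phi 93.05 tilt 0.21 gap 0.702 F [ 2.5  3.2 -0.7]
t 2.5 pos [ 0.5439 -0.1215  0.1602] phi 93.05 tilt 0.21 gap 0.702 F [ 2.5  3.2 -0.7]
[[[-0.0014, -0.0008, 0.0215, 0.0, 0.0, 0.1], [-0.0014, -0.0009, 0.0216, 0.0, -0.1, 0.1], [-0.0014, -0.0008, 0.0215, 0.0, 0.0, 0.2], [-0.0014, -0.0009, 0.0216, 0.1, -0.1, 0.1]]]
```

View pics/w1.png

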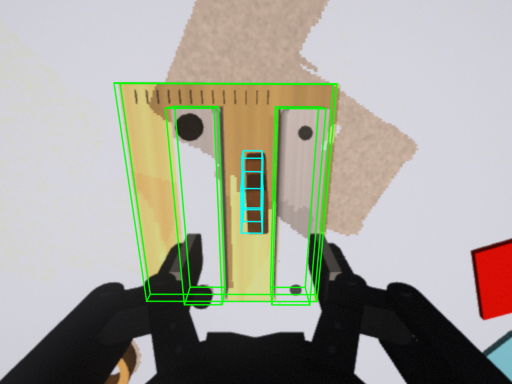

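>>> play_rows(
  steps=[
    [[0, 0, 0, 0, 0, 0], [0, 0, 0.02, 0, 0, 0], [0, 0, 0.022, 0, 0, 0], [0, 0, 0.022, 0, 0, 0], [0, 0, 0.021, 0, 0, 0], [0, 0, 0, 0, 0, 0], [0, 0, 0, 0, 0, 0]],
  ],
)

```text
t: 3.38
tcp_pos: [0.5412, -0.1292, 0.077]
tool_rot: [0.692, 0.722, 0.0, 0.001]
force: [-0.0, -0.3, 0.6]
finger_gap: 0.702
```

>>> play_rows(
  steps=[
    [[0, 0, 0.002, 0, 0, 0], [0, 0, 0, 0, 0, 0], [0, 0, 0, 0, 0, 0], [0, 0, 0, 0, 0, 0], [0, 0, 0, 0, 0, 0]],
  ],
  fingers=0,
  squeeze=50,
)

```text
t: 4.0
tcp_pos: [0.5413, -0.1281, 0.0749]
tool_rot: [0.691, 0.722, 0.0, 0.0]
force: [-0.4, 0.1, 4.2]
finger_gap: 0.183
```

```bash
python3 plan.py .541,-.128,.155,92.5,4 .5,.08,.155,92.5,6 .5,.08,.0645,92.5,5
```

```text
t 4.0 pos [ 0.5413 -0.1281  0.0749] phi 92.51 tilt 0.05 gap 0.183 F [-0.4  0.1  4.2]
[[[0.0, -0.0001, -0.02, 0.0, 0.0, 0.0], [0.0, -0.0, -0.02, 0.0, 0.0, 0.0], [0.0, -0.0001, -0.0201, 0.0, 0.0, 0.0], [0.0001, -0.0, -0.02, 0.0, 0.0, 0.0], [0.0349, -0.0053, -0.0, 0.0, 0.0, 0.0], [0.0349, -0.0053, -0.0, 0.0, 0.0, 0.0], [0.0349, -0.0053, -0.0, 0.0, 0.0, 0.0], [0.035, -0.0053, -0.0, 0.0, 0.0, 0.0], [0.0349, -0.0053, -0.0001, 0.0, 0.0, 0.0], [0.035, -0.0054, -0.0, 0.0, 0.0, 0.0]]]
[[[-0.0, -0.0, 0.0181, 0.0, 0.0, 0.0], [-0.0, -0.0, 0.0181, 0.0, 0.0, 0.0], [-0.0, -0.0, 0.0181, 0.0, 0.0, 0.0], [-0.0, -0.0, 0.0181, 0.0, 0.0, 0.0], [-0.0, -0.0, 0.0181, 0.0, 0.0, 0.0]]]
```

>>> play_rows(
  steps=[
    [[0, 0, -0.01, 0, 0, 0], [0, 0, -0.02, 0, 0, 0], [0, 0, -0.025, 0, 0, 0], [0.005, -0.001, -0.02, 0, 0, 0], [0.028, -0.004, -0.005, 0, 0, 0], [0.045, -0.007, 0, 0, 0, 0], [0.045, -0.007, 0, 0, 0, 0], [0.045, -0.007, 0, 0, 0, 0], [0.03, -0.004, 0, 0, 0, 0], [0.012, -0.002, 0, 0, 0, 0]],
  ],
)

```text
t: 5.25
tcp_pos: [0.4991, 0.0819, 0.1545]
tool_rot: [0.691, 0.723, -0.0, -0.0]
force: [-0.1, 0.2, -0.7]
finger_gap: 0.186
```

```bash
python3 - <<'E'
from h import *
p=manip.snapshot('scene');save('c1',p)
E
python3 plan.py .5,.08,.0635,92.5,6
```

```text
t 5.3 pos [0.499  0.0823 0.1544] phi 92.62 tilt 0.05 gap 0.178 F [-0.6  1.2 -1.3]
[[[-0.0004, 0.0002, 0.0152, 0.0, 0.0, 0.0], [-0.0004, 0.0001, 0.0151, 0.0, 0.0, 0.0], [-0.0004, 0.0002, 0.0152, 0.0, 0.0, 0.0], [-0.0004, 0.0001, 0.0151, 0.0, 0.0, 0.0], [-0.0004, 0.0002, 0.0152, 0.0, 0.0, 0.1], [-0.0004, 0.0001, 0.0151, 0.0, 0.0, 0.0]]]
```

View pics/c1.png

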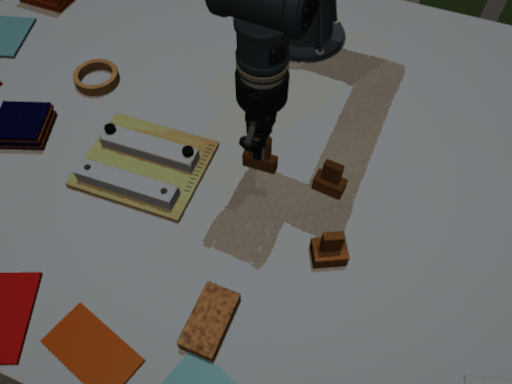

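The thin block hangs in the gripper at about (260,160); the jig gap is empty, and middle (330,180) and thick (330,250) are untouched. Next I lower it onto the bench.

>>> play_rows(
  steps=[
    [[0, 0, 0.018, 0, 0, 0], [0, 0, 0.024, 0, 0, 0], [0, 0, 0.022, 0, 0, 0], [0, 0, 0.015, 0, 0, 0], [0, 0, 0.007, 0, 0, 0], [0, 0, 0.003, 0, 0, 0], [0, 0, 0.001, 0, 0, 0], [0, 0, 0, 0, 0, 0]],
  ],
)

```text
t: 6.3
tcp_pos: [0.5002, 0.0804, 0.0648]
tool_rot: [0.691, 0.722, 0.0, 0.0]
force: [0.0, -0.7, 0.1]
finger_gap: 0.179
```

>>> play_rows(
  steps=[
    [[0, 0, 0.001, 0, 0, 0], [0, 0, 0.001, 0, 0, 0], [0, 0, 0, 0, 0, 0], [0, 0, 0, 0, 0, 0]],
  ],
)

```text
t: 6.8
tcp_pos: [0.5001, 0.0805, 0.0629]
tool_rot: [0.691, 0.722, 0.0, 0.0]
force: [-0.7, 0.8, 5.9]
finger_gap: 0.176
```

Contact is felt (5.9 N up). I open and rise.

>>> play_rows(
  steps=[
    [[0, 0, 0, 0, 0, 0], [0, 0, 0, 0, 0, 0], [0, 0, 0, 0, 0, 0], [0, 0, -0.01, 0, 0, 0], [0, 0, -0.02, 0, 0, 0], [0, 0, -0.03, 0, 0, 0], [0, 0, -0.035, 0, 0, 0]],
  ],
  fingers=0.6,
)

```text
t: 7.68
tcp_pos: [0.4995, 0.0804, 0.1584]
tool_rot: [0.692, 0.722, -0.0, -0.0]
force: [0.9, -0.3, -0.5]
finger_gap: 0.602
```

```bash
python3 plan.py .573,.243,.157,116.3,6
```

```text
t 7.67 pos [0.4995 0.0804 0.1584] phi 92.5 tilt 0.05 gap 0.602 F [ 0.9 -0.3 -0.5]
[[[0.0265, 0.0134, 0.0002, 0.0, 0.0, -4.0], [0.0256, 0.0152, 0.0002, 0.0, 0.0, -4.0], [0.0244, 0.017, 0.0002, 0.0, 0.0, -4.0], [0.0232, 0.0187, 0.0002, 0.0, 0.0, -3.9], [0.0218, 0.0202, 0.0003, 0.0, 0.0, -4.0], [0.0204, 0.0216, 0.0002, 0.0, 0.0, -3.9]]]
```

>>> play_rows(
  steps=[
    [[0.0265, 0.0135, 0, 0, 0, -4], [0.0255, 0.015, 0, 0, 0, -4], [0.0245, 0.017, 0, 0, 0, -4], [0.023, 0.0185, 0, 0, 0, -3.9], [0.022, 0.02, 0, 0, 0, -4], [0.0205, 0.0215, 0, 0, 0, -3.9], [0, 0, 0, 0, 0, 0], [0, 0, 0, 0, 0, 0]],
  ],
  fingers=0.7,
)

```text
t: 8.68
tcp_pos: [0.572, 0.2424, 0.1574]
tool_rot: [0.528, 0.849, -0.001, -0.0]
force: [0.1, -0.0, 0.2]
finger_gap: 0.699
```

Run:
```python
from ov import *
from plan import show
w=manip.snapshot('wrist')
render(w,'w2',(0,0,512,384),[((.573,.243),np.radians(26.3),.046,0)],None,1)
t=manip.snapshot('scene');render(t,'c2',(150,80,400,280),[((.573,.243),np.radians(26.3),.046,0)],None,3)
show()
```

```text
t 8.78 pos [0.572  0.2419 0.1573] phi 116.24 tilt 0.07 gap 0.701 F [-0.2  0.6  0.6]
```

View pics/w2.png

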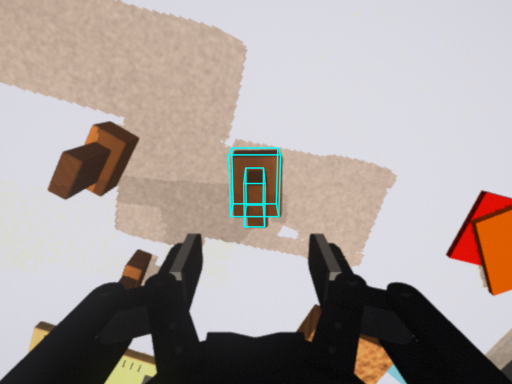

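View pics/c2.png

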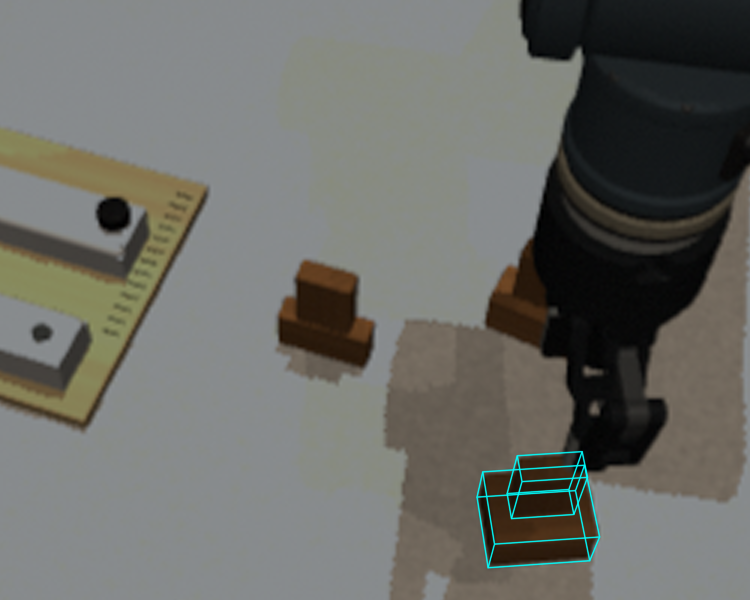

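The projected thick block matches the wrist view (232–281, 147–225) within ~2 px. Thin stands upright on the bench, around (327,310) in the crop. I go down to grasp thick.

>>> play_rows(
  steps=[
    [[0, 0, 0.018, 0, 0, 0], [0, 0, 0.024, 0, 0, 0], [0, 0, 0.024, 0, 0, 0], [0, 0, 0.018, 0, 0, 0], [0, 0, 0.009, 0, 0, 0], [0, 0, 0, 0, 0, 0], [0, 0, 0, 0, 0, 0]],
  ],
)

```text
t: 9.65
tcp_pos: [0.5733, 0.243, 0.065]
tool_rot: [0.528, 0.849, 0.001, 0.001]
force: [-0.1, 0.7, 0.1]
finger_gap: 0.7
```

>>> play_rows(
  steps=[
    [[0, 0, 0, 0, 0, 0], [0, 0, 0, 0, 0, 0], [0, 0, 0, 0, 0, 0], [0, 0, 0, 0, 0, 0], [0, 0, 0, 0, 0, 0]],
  ],
  fingers=0,
  squeeze=60,
)

```text
t: 10.28
tcp_pos: [0.573, 0.243, 0.0649]
tool_rot: [0.528, 0.849, 0.0, 0.0]
force: [-0.5, 0.8, 4.5]
finger_gap: 0.183
```

```bash
python3 plan.py .573,.2425,.17,116.2,4 .5365,-.157,.17,92.5,12
```

```text
t 10.28 pos [0.573  0.243  0.0649] phi 116.3 tilt 0.05 gap 0.183 F [-0.5  0.8  4.5]
[[[-0.0001, -0.0, -0.0263, 0.0, 0.0, 0.0], [-0.0001, -0.0001, -0.0263, 0.0, 0.0, 0.0], [-0.0001, -0.0, -0.0263, 0.0, 0.0, 0.1], [-0.0002, -0.0001, -0.0262, 0.1, 0.0, 0.0], [-0.0285, -0.0174, 0.0, 0.0, 0.0, 2.0], [-0.0291, -0.0164, 0.0, 0.0, 0.0, 2.0], [-0.0297, -0.0154, 0.0, 0.0, 0.0, 2.0], [-0.0302, -0.0144, 0.0, 0.0, 0.0, 2.0], [-0.0307, -0.0133, 0.0, 0.0, 0.0, 2.0], [-0.0311, -0.0122, 0.0, 0.0, 0.0, 2.0]]]
[[[-0.0315, -0.0111, 0.0, 0.0, 0.0, 2.0], [-0.0319, -0.01, 0.0, 0.0, 0.0, 1.9], [-0.0322, -0.0089, 0.0001, 0.0, 0.0, 2.0], [-0.0325, -0.0078, 0.0, 0.0, 0.0, 1.9], [-0.0328, -0.0068, 0.0001, 0.0, 0.0, 2.0], [-0.0329, -0.0056, 0.0, 0.0, 0.0, 1.9]]]
```

>>> play_rows(
  steps=[
    [[0, 0, -0.015, 0, 0, 0], [0, 0, -0.03, 0, 0, 0], [0, 0, -0.035, 0, 0, 0], [0, 0, -0.025, 0, 0, 0], [-0.0285, -0.0175, 0, 0, 0, 2], [-0.029, -0.0165, 0, 0, 0, 2], [-0.0295, -0.0155, 0, 0, 0, 2], [-0.03, -0.0145, 0, 0, 0, 2], [-0.0305, -0.0135, 0, 0, 0, 2], [-0.031, -0.012, 0, 0, 0, 2]],
  ],
)

```text
t: 11.52
tcp_pos: [0.5537, 0.0426, 0.1697]
tool_rot: [0.614, 0.789, -0.0, -0.0]
force: [0.5, -0.1, -1.8]
finger_gap: 0.183
```

```bash
python3 plan.py  .5368,-.157,.17,92.5,7
```

```text
t 11.53 pos [0.5537 0.0426 0.1697] phi 104.24 tilt 0.01 gap 0.183 F [ 0.5 -0.1 -1.8]
[[[-0.027, -0.0094, -0.0, 0.0, 0.0, 1.7], [-0.0273, -0.0085, -0.0001, 0.0, 0.0, 1.7], [-0.0276, -0.0077, -0.0, 0.0, 0.0, 1.7], [-0.0278, -0.0069, -0.0001, 0.0, 0.0, 1.7], [-0.028, -0.0061, -0.0, 0.0, 0.0, 1.6], [-0.0281, -0.0053, -0.0001, 0.0, 0.0, 1.7], [-0.0283, -0.0046, -0.0, 0.0, 0.0, 1.6]]]
```

>>> play_rows(
  steps=[
    [[-0.027, -0.0095, 0, 0, 0, 1.7], [-0.0275, -0.0085, 0, 0, 0, 1.7], [-0.0275, -0.0075, 0, 0, 0, 1.7], [-0.028, -0.007, 0, 0, 0, 1.7], [-0.028, -0.006, 0, 0, 0, 1.6], [-0.028, -0.0055, 0, 0, 0, 1.7], [-0.028, -0.0045, 0, 0, 0, 1.6], [0, 0, 0, 0, 0, 0], [0, 0, 0, 0, 0, 0], [0, 0, 0, 0, 0, 0]],
  ],
)

```text
t: 12.78
tcp_pos: [0.5372, -0.1548, 0.1693]
tool_rot: [0.69, 0.723, -0.0, -0.0]
force: [0.5, -0.2, -0.9]
finger_gap: 0.182
```

```bash
python3 - <<'E'
from ov import *
w=manip.snapshot('wrist');J=((.5185,-.157),.0436,-.0275)
render(w,'w3',(0,0,512,384),[],J,1)
E
python3 plan.py .5368,-.157,.09,92.5,4
```

```text
t 12.82 pos [ 0.5373 -0.1548  0.1693] phi 92.68 tilt 0.03 gap 0.179 F [ 0.8  0.9 -2. ]
[[[-0.0006, -0.0001, 0.0198, 0.0, 0.0, 0.0], [-0.0005, -0.0002, 0.0198, 0.0, 0.0, 0.1], [-0.0006, -0.0001, 0.0199, 0.0, 0.0, 0.0], [-0.0005, -0.0002, 0.0198, 0.0, 0.0, 0.1]]]
```

View pics/w3.png

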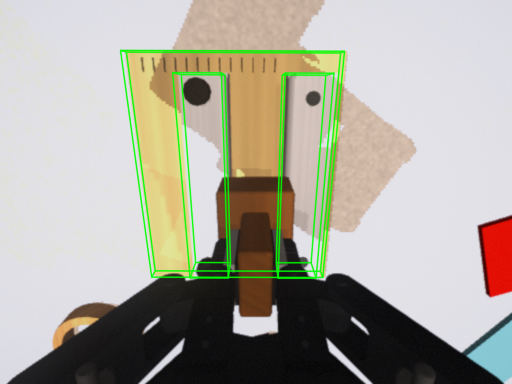

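>>> play_rows(
  steps=[
    [[0, 0.0005, 0.018, 0, 0, 0], [0, 0, 0.022, 0, 0, 0], [0, 0, 0.015, 0, 0, 0], [0, 0, 0.005, 0, 0, 0], [0, 0, 0, 0, 0, 0]],
  ],
)

```text
t: 13.45
tcp_pos: [0.538, -0.1557, 0.1092]
tool_rot: [0.691, 0.723, -0.0, -0.0]
force: [0.3, -0.2, -1.4]
finger_gap: 0.18
```

Run:
```python
from ov import *
from plan import show
s,_=show();c=s['tcp_pos']
w=manip.snapshot('wrist');J=((.5185,-.157),.0436,-.0275)
q=manip.snapshot('scene')
render(w,'w4',(130,0,390,300),[],None,2);render(q,'c4',(60,90,230,230),[(c[:2],.0445,.046,c[2]-.0649)],J,4)
```

```text
t 13.45 pos [ 0.538  -0.1557  0.1092] phi 92.62 tilt 0.01 gap 0.18 F [ 0.3 -0.2 -1.4]
```

View pics/w4.png

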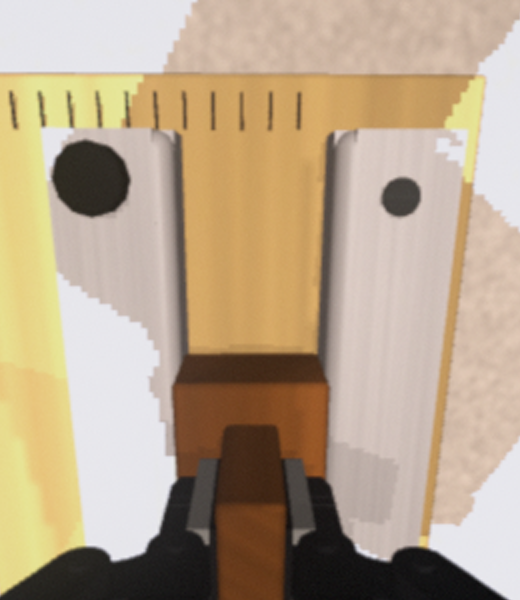

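View pics/c4.png

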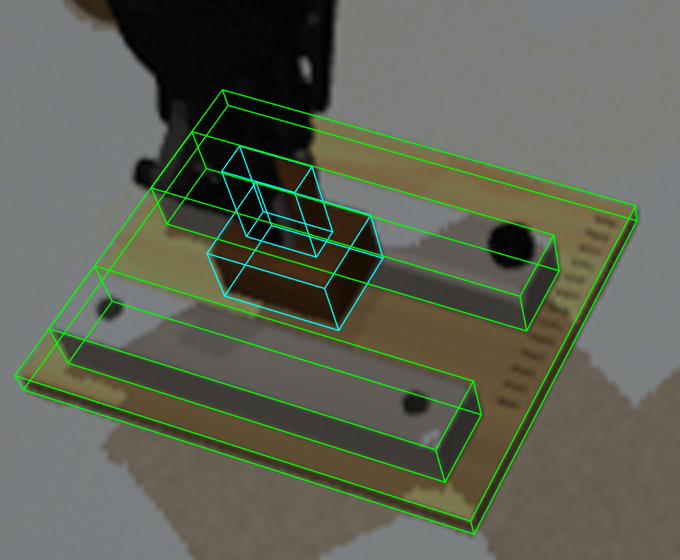

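>>> play_rows(
  steps=[
    [[0, 0, 0.006, 0, 0, 0], [0, 0, 0.008, 0, 0, 0], [0, 0, 0.008, 0, 0, 0], [0, 0, 0.005, 0, 0, 0], [0, 0, 0.002, 0, 0, 0], [0, 0, 0, 0, 0, 0]],
  ],
)

```text
t: 14.3
tcp_pos: [0.5379, -0.1559, 0.0801]
tool_rot: [0.691, 0.723, -0.0, -0.0]
force: [-0.2, -0.6, -0.1]
finger_gap: 0.183
```

No contact so far, and the underside is about 15 mm above the bench. Last few millimetres.

>>> play_rows(
  steps=[
    [[0, 0, 0.002, 0, 0, 0], [0, 0, 0.0015, 0, 0, 0], [0, 0, 0, 0, 0, 0], [0, 0, 0, 0, 0, 0]],
  ],
)

```text
t: 14.8
tcp_pos: [0.538, -0.1559, 0.0769]
tool_rot: [0.691, 0.723, 0.0, 0.0]
force: [0.0, 0.1, -0.8]
finger_gap: 0.179
```

>>> play_rows(
  steps=[
    [[0, 0, 0.001, 0, 0, 0], [0, 0, 0, 0, 0, 0], [0, 0, 0, 0, 0, 0]],
  ],
)

```text
t: 15.18
tcp_pos: [0.5381, -0.1559, 0.0769]
tool_rot: [0.691, 0.723, 0.0, 0.0]
force: [-0.9, 1.0, 6.9]
finger_gap: 0.181
```

Seated: z stays at 0.0769 with 6.9 N, as expected for the board's top. I release and rise.

>>> play_rows(
  steps=[
    [[0, 0, 0, 0, 0, 0], [0, 0, 0, 0, 0, 0], [0, 0, 0, 0, 0, 0], [0, 0, -0.01, 0, 0, 0], [0, 0, -0.02, 0, 0, 0], [0, 0, -0.03, 0, 0, 0], [0, 0, -0.035, 0, 0, 0], [0, 0, -0.03, 0, 0, 0], [0, 0, -0.015, 0, 0, 0], [0, 0, 0, 0, 0, 0]],
  ],
  fingers=0.6,
)

```text
t: 16.42
tcp_pos: [0.5383, -0.1561, 0.2169]
tool_rot: [0.691, 0.723, 0.0, 0.001]
force: [-0.2, 0.7, 0.1]
finger_gap: 0.6
```

Run:
```python
from ov import *
from plan import show
show()
w=manip.snapshot('wrist');J=((.5185,-.157),.0436,-.0275);B=[((.538,-.156),.0445,.046,.012),((.5,.08),.0436,.018,0)]
q=manip.snapshot('scene')
render(w,'w5',(0,0,512,384),B,J,1);render(q,'c5',(60,90,370,290),B,None,2)
```

```text
t 16.43 pos [ 0.5383 -0.1561  0.2169] phi 92.61 tilt 0.14 gap 0.6 F [-0.2  0.7  0.1]
```

View pics/w5.png

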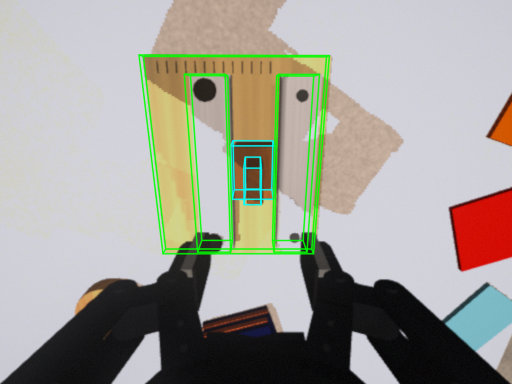

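View pics/c5.png

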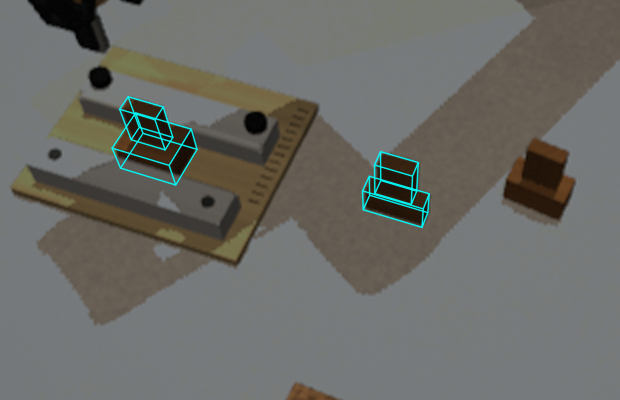

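All three blocks match their expected poses: thick is down in the gap (wrist 232–274, 141–204), and thin and middle stand on the bench. Handing in.

```bash
python3 -c "
from station import manip
print(manip.sign_off())"
```

```text
the job is handed in; nothing more can be done
None
```

The thick (46 mm) block is standing in the gap, and thin and middle are upright on the bench off the jig. I handed the job in at about 16.4 s; sign-off reports no verdict.

- **Which block fits:** the images put the gap at about 52–53 mm. A rougher estimate from the knobs and screws gave about 57 mm, but both point to the wide setting. So the thickest block was the one to try.
- **Thin:** I lifted it out and set it on the bench at about x 0.50, y 0.08 m.
- **Thick:** it went in without touching the rails and seated with about 7 N of contact at the height expected for the board's top.
- **Middle:** I never moved it.
- **Last checks:** after release, the scene and wrist pictures showed thick and thin at their expected poses and middle still upright. The gripper was clear of everything, and no check failed.

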